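# Index the dividing head three clicks

### The job

Advance the indexing head (green base, brass toothed wheel, red wing knob) by exactly three clicks clockwise, seen from above, from wherever it stands, and let go of it. Do not turn the black knob of the grey motor speed control.

Things in the scene. Friction and masses are not known exactly. Their poses are not given: they have to be found in the camera images.
- index_knob_grip (a point): Grip point of the indexing head's red wing knob: on its vertical turning axis, 82 mm above the bench. The wing is an upright bar 52 mm long (point x), 14 mm thick (point y: pinch it this way, from above), 62 to 94 mm above the bench. The point turns with it, z up. Below: brass toothed wheel, 69 mm across, top at 45 mm; a steel block behind it, top at 48 mm; green base 100 mm square, fixed.
- index_pointer (a point): The end of the white line on top of the red wing, 25 mm from the turning axis towards the point index_knob_grip's -x, 94 mm above the bench. It travels round with the knob.
- index_knob (a joint): Angle of red knob and brass wheel, rad; grows clockwise seen from above. 15 teeth and a spring roller: one click per 24 degrees (0.419 rad), at rest on multiples of 0.419. Starts at 0, 1 or 2 clicks, range -4 to 8. About 0.06 N m lifts it over a tooth; released between clicks it falls into the nearest. Three clicks = 72 degrees, done in one grasp.
- speed_pointer (a point): End of the white line on the black wing knob (46 mm long, 13 mm thick, top 92 mm above the bench) of the grey motor speed control (box 84 x 104 mm, 48 mm high, fixed to the bench); 22 mm from that knob's axis. Not to be turned.

How it is judged (in metres and radians):
At the end, for the whole second after the job is handed in: The red wing knob rests, released, three clicks (72 degrees, within 10 degrees) clockwise of where it started: its pointer has moved 25.7 to 32.8 mm in a straight line from its start, and the joint reads over 1.047 rad (which rules out three clicks the wrong way) (value of joint index_knob above 1.047 rad and distance of index_pointer from where it was at the start of the episode between 0.0257 and 0.0328 m and velocity of joint index_knob between -0.1 and 0.1 rad/s); the robot touches nothing.
It fails at once if the black knob of the speed control was turned (its pointer moved more than 8 mm) (distance of speed_pointer from where it was at the start of the episode above 0.008 m).
It also fails if it takes over 32 s, if anything falls off the work surface, if the arm or the gripper's body presses on something with over 40 N, if the wrist force passes 120 N, or if a joint passes its speed limit or range.

### The arm

A 6-joint arm with a two-finger parallel gripper is mounted at the origin on a cart in front of the work surface, level with it; the furniture and walls round the work are solid. World frame = base frame: x ahead of the robot, y to its left, z up, the work surface at z = 0. Lengths are in mm, angles in rad, forces in N, time in s.
With the tool pointing down it reaches from about 350 to 975 mm from the base axis. Payload 7.1 kg.
Tool frame: the origin (TCP) lies midway between the tips of the shut fingers; the grasp point (between the pads) lies 19 mm behind it (ctrl.grasp_offset is the distance from the TCP to the grasp point, in mm); z points along the fingers, y is the line along which they close (so a half turn about z gives the same grasp; the last joint's range is limited). The gripper opens to 88 mm and grips with 3 to 60 N. Pads are 20 mm wide; open, the fingers measure 115 mm over their backs; the gripper's body (75 mm by 178 mm) begins 61 mm behind the grasp point.
Start: joints at [-0.019, 0.423, 1.63, -0, 1.089, -0.019], TCP at [624.984, 0.026, 222.675] pointing down, gripper open.
Joint ranges: [-3, 3], [-0.9, 2.11], [0.09, 2.58], [-1.31, 4.45], [0.11, 2.69], [-2.54, 2.54]. Speed limits (rad/s): [2.39, 2.39, 3.01, 3.14, 3.14, 3.14].

### API

Orientations are given as a rotation vector (axis times angle).
In Python, from workcell import ctrl gives the robot as it stands. The module is installed in compiled form; this text tells all that it offers.
- The arm moves only by the tool servo_tool, never from a script. Its argument "rows" is a list of rows, each a list of 7 numbers: the turn, a rotation vector about the tool's x, y, z as a fraction of full scale, then the shift along the tool's x, y, z as a fraction of full scale, then the finger opening in mm, from 0 to 87.8. A call has 1 to 10 rows; each row is the pose to reach, as a shift and turn from the pose commanded when the call began, along the tool's axes at that moment; what a row does not reach only later rows make up. Full scale, the value 1, is 20 cm for a shift and 1.5 rad for a turn. A row lasts 1/8 s, in which the tool goes at most 62.5 mm and 10.7 degrees, less where a joint would pass 70% of its speed; a pose out of reach is approached as far as the arm can. A call with a number of a shift or a turn outside -1 to 1 is refused whole. A call with a gripper value outside its range is refused whole. The fingers move at their own pace and stop on an object; the grip force is fixed at half the most. Time passes only in rows, so rows that repeat a pose let the fingers close. It gives the time, the measured TCP pose, the force, the opening and the grip force at its end, in the units of the state.
- ctrl.get_obs(): the state, without advancing time (a new reading comes with each control period).
- ctrl.get_image(name): name is "scene" or "side" or "wrist"; returns (picture, depth): 420x560x3 uint8, red, green, blue; 420x560 float32, mm along the optical axis (not along the pixel's ray), 0 where there is no reading.
- ctrl.camera_info(name): a dict with "intrinsics" (3x3 intrinsics, pixels), "R" (3x3) and "t" (3): a world point X has camera coordinates R X + t. Camera axes: x right, y down, z forward; pixel columns grow to the right and rows downward; lengths in mm; the calibration is good to about 2 mm. A picture is of the moment at which its call begins: read the wrist's pose just before it. camera_info takes no time and is no camera call; for the wrist camera it gives the pose at the moment of the call.
- ctrl.close_job(): hands the job in; it is judged then, once.
The state is a dict: "t": time; "qpos": joint angles; "qvel": joint speeds; "joint_torque": joint torques, N m; "ee_pos": TCP position; "orientation": TCP orientation; "ft_force": force on the tool from outside, world axes, zero at the start; "moment": the same for the moment, N m; "width": finger opening in mm; "grasp_force": force on a finger pad.
Only numpy, scipy, OpenCV 4.12 (cv2) and the standard library are available. Lean on these libraries where they do the work, as an engineer would, in place of code of your own. Each camera call takes 0.05 s, during which the arm holds its last target. There are 200 camera calls.

## Working session

There is one attempt and no reset: what is moved stays moved. The work goes in short steps, Python scripts to look and compute and a tool call to move; the robot and the scene stay as the last step left them, time stands still between calls to the robot, and variables do not carry over. Pictures are saved under pics/ and viewed, at most 10 in all, crops included, and the job is handed in when it is done.

Besides the shell and the picture viewer there is one more tool, called after ">>>" in YAML: its name, and indented under it one key for each argument. servo_tool: Moves the arm, as the interface text tells. Its arguments: {"type":"object","properties":{"rows":{"type":"array","items":{"type":"array","items":{"type":"number"}}}},"required":["rows"]}

```bash
mkdir -p pics; python3 - <<'E'
from workcell import ctrl
import cv2,numpy as np
for n in("scene","wrist"):
    p,d=ctrl.get_image(n); cv2.imwrite(f"pics/{n}0.png",p[:,:,::-1]); np.savez(f"{n}0.npz",p=p,d=d,**ctrl.camera_info(n))
o=ctrl.get_obs();print(o['t'],o['ee_pos'],o['orientation'],o['width'])
E
```

```text
0.1 [6.24517550e+02 6.22733242e-02 2.22002635e+02] [-2.22070285e+00 -2.22079310e+00  1.41995147e-03] 87.96876248297268
```

View pics/scene0.png

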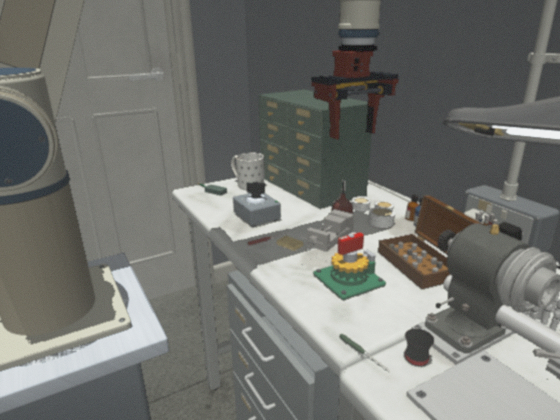

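View pics/wrist0.png

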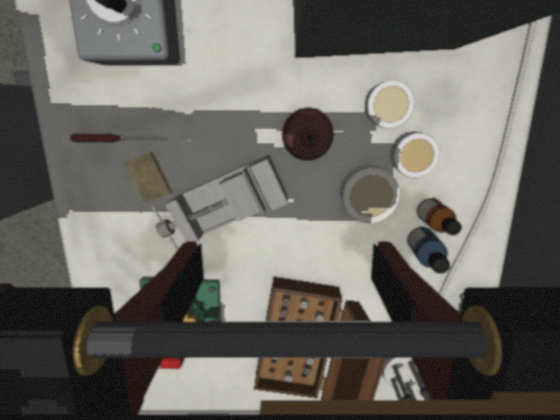

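The scene view shows the head's red wing at about (350,243) on the green base at (348,280), and the speed control at (257,207). In the wrist view the head is at (180,310), half hidden by the gripper. Next I'll measure the wing from the scene and side views.

```bash
cat > h.py <<'E'
import cv2,numpy as np
from workcell import ctrl
def grab(n):
    ci=ctrl.camera_info(n); p,d=ctrl.get_image(n); return p,d,ci
def rayz(ci,uv,z):
    R=np.array(ci["R"]);t=np.array(ci["t"]);K=np.array(ci["intrinsics"])
    uv=np.atleast_2d(uv).astype(float); r=(R.T@np.linalg.inv(K)@np.c_[uv,np.ones(len(uv))].T).T
    c=-R.T@t; return c+r*((z-c[2])/r[:,2])[:,None]
def cloud(d,ci,m):
    R=np.array(ci["R"]);t=np.array(ci["t"]);K=np.array(ci["intrinsics"])
    v,u=np.nonzero(m&(d>0)); r=np.linalg.inv(K)@np.c_[u,v,np.ones(len(u))].T
    return (R.T@(r*d[v,u]-t[:,None])).T
def red(p):
    h=cv2.cvtColor(p,cv2.COLOR_RGB2HSV); return ((h[...,0]<6)|(h[...,0]>174))&(h[...,1]>190)&(h[...,2]>110)
def green(p):
    h=cv2.cvtColor(p,cv2.COLOR_RGB2HSV); return (h[...,0]>60)&(h[...,0]<90)&(h[...,1]>120)
E
python3 - <<'E'
from h import *
for n in("scene","side","wrist"):
    p,d,ci=grab(n); cv2.imwrite(f"pics/{n}1.png",p[:,:,::-1])
    for nm,m in(("red",red(p)),("green",green(p))):
        k,l,s,c=cv2.connectedComponentsWithStats(m.astype(np.uint8))
        for i in range(1,k):
            if s[i,4]>40:
                P=cloud(d,ci,l==i)
                print(n,nm,s[i],c[i].round(),P.mean(0).round() if len(P) else '',P.min(0).round(),P.max(0).round())
    if n=="side": cv2.imwrite("pics/side1.png",p[:,:,::-1])
E
```

```text
side red [329 256  26  11  96] [343. 261.] [ 490. -181.   92.] [ 466. -185.   88.] [ 512. -174.   95.]
```

View pics/side1.png

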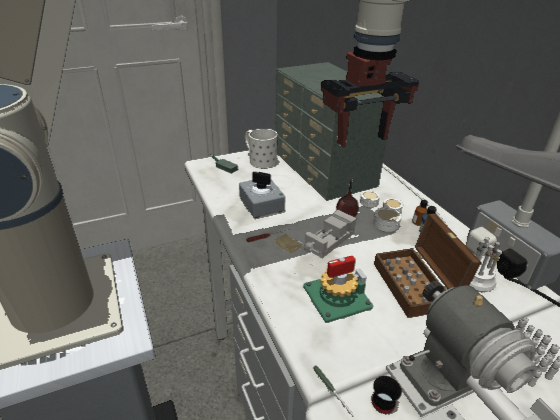

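The side view shows the red wing at about (343,262), running nearly along world x around (490,-181). I'll work out how to place the wrist camera above it.

```bash
python3 - <<'E'
from h import *
ci=ctrl.camera_info("wrist");R=np.array(ci["R"]);c=-R.T@ci["t"];o=ctrl.get_obs()
print(c.round(1),R.round(3),ci["intrinsics"],o["ee_pos"],o["qpos"])
print(rayz(ci,[[280,150],[280,210]],94).round())
E
```

```text
[625.3  75.8 384. ] [[ 1.    -0.001 -0.001]
 [-0.    -0.96   0.28 ]
 [-0.001 -0.28  -0.96 ]] [[340.07366533   0.         286.94511586]
 [  0.         340.07366533 206.55655893]
 [  0.           0.           1.        ]] [6.24746935e+02 2.28333972e-02 2.22290887e+02] [-1.89984212e-02  4.23500007e-01  1.63024126e+00 -3.16375839e-05
  1.08858349e+00 -1.90088625e-02]
[[619.  41.  94.]
 [619. -12.  94.]]
```

>>> servo_tool:
  rows:
    - [0,0,-1,-0.9,-0.47,0,87]
    - [0,0,-1,-0.9,-0.47,0,87]
    - [0,0,-1,-0.9,-0.47,0,87]
    - [0,0,-1,-0.9,-0.47,0,87]
    - [0,0,-1,-0.9,-0.47,0,87]
    - [0,0,-1,-0.9,-0.47,0,87]
    - [0,0,-1,-0.9,-0.47,0,87]
    - [0,0,-1,-0.9,-0.47,0,87]
    - [0,0,-1,-0.9,-0.47,0,87]
    - [0,0,-1,-0.9,-0.47,0,87]

```text
t: 1.5
ee_pos: [531.0, -179.9, 222.6]
orientation: [-0.116, -3.139, -0.0]
ft_force: [0.3, -0.1, 0.4]
width: 86.9
grasp_force: 0.0
```

```bash
python3 - <<'E'
from h import *
p,d,ci=grab("wrist"); cv2.imwrite("pics/wrist2.png",p[:,:,::-1])
np.savez("w2.npz",p=p,d=d,**ci)
o=ctrl.get_obs();print(o["t"],o["ee_pos"],o["orientation"],o["qpos"].round(3))
h=cv2.cvtColor(p,cv2.COLOR_RGB2HSV)
m=((h[...,0]<7)|(h[...,0]>172))&(h[...,1]>150)&(h[...,2]>70)
k,l,s,c=cv2.connectedComponentsWithStats(m.astype(np.uint8))
for i in range(1,k):
    if s[i,4]>100:
        P=cloud(d,ci,l==i); print(s[i],P.min(0).round(),P.max(0).round())
E
```

```text
1.55 [ 530.94792979 -179.94142682  222.63732133] [-1.15521379e-01 -3.13938124e+00 -1.29909319e-06] [-0.348  0.329  1.774 -0.     1.038 -1.845]
[279 119  15  26 202] [ 464. -184.   90.] [ 485. -171.   96.]
[280 155  15  23 294] [ 493. -185.   90.] [ 513. -172.   95.]
```

View pics/wrist2.png

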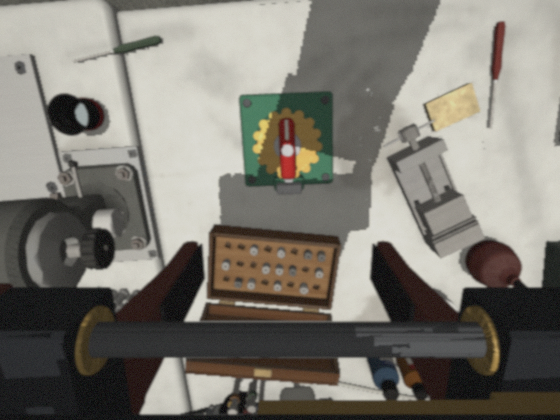

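The wrist view shows the red wing clear from (287,117) to (287,180), its white hub at (287,150). It stands nearly parallel to the image columns. Next is a line fit on the top plane.

```bash
python3 - <<'E'
from h import *
f=np.load("w2.npz");p,d,ci=f["p"],f["d"],f
h=cv2.cvtColor(p,cv2.COLOR_RGB2HSV)
m=(((h[...,0]<7)|(h[...,0]>172))&(h[...,1]>150)&(h[...,2]>70)).astype(np.uint8)
w=np.zeros_like(m);w[110:190,270:305]=m[110:190,270:305]
w=cv2.morphologyEx(w,cv2.MORPH_CLOSE,np.ones((25,5)))
c=max(cv2.findContours(w,0,1)[0],key=cv2.contourArea)
P=rayz(ci,c[:,0],94)
print(cv2.minAreaRect(P[:,:2].astype(np.float32)))
v,u=np.nonzero(w);Q=rayz(ci,np.c_[u,v],94)[:,:2];q=Q.mean(0)
a=np.linalg.eigh(np.cov((Q-q).T))[1][:,1];print(q,np.degrees(np.arctan2(a[1],a[0])))
g=(green(p)*1).astype(np.uint8);g=cv2.morphologyEx(g,cv2.MORPH_CLOSE,np.ones((9,9)))
c=max(cv2.findContours(g,0,1)[0],key=cv2.contourArea);print(cv2.boundingRect(c))
from scipy.spatial.transform import Rotation as T
o=ctrl.get_obs();print(T.from_rotvec(o["orientation"]).as_matrix().round(4))
E
```

```text
((488.2806701660156, -178.14739990234375), (12.138900756835938, 48.826271057128906), 87.52838134765625)
[ 489.94370777 -178.09736448] 178.09787374817998
(509, 417, 1, 3)
[[-9.973e-01  7.350e-02 -1.000e-04]
 [ 7.350e-02  9.973e-01  0.000e+00]
 [ 1.000e-04 -0.000e+00 -1.000e+00]]
```

>>> servo_tool:
  rows:
    - [0,0,-0.023,0.21,-0.006,0.1,60]
    - [0,0,-0.023,0.21,-0.006,0.3,60]
    - [0,0,-0.023,0.21,-0.006,0.5,60]
    - [0,0,-0.023,0.21,-0.006,0.65,60]
    - [0,0,-0.023,0.21,-0.006,0.75,60]
    - [0,0,-0.023,0.21,-0.006,0.79,60]
    - [0,0,-0.023,0.21,-0.006,0.79,60]
    - [0,0,-0.023,0.21,-0.006,0.79,60]

```text
t: 2.55
ee_pos: [489.6, -178.4, 65.5]
orientation: [0.058, 3.14, -0.001]
ft_force: [0.1, -0.4, -0.3]
width: 59.9
grasp_force: 0.0
```

```bash
python3 - <<'E'
from h import *
for n in("side",):
    p,d,ci=grab(n); cv2.imwrite("pics/side3.png",cv2.resize(p[190:340,250:450,::-1],None,fx=3,fy=3))
o=ctrl.get_obs();print(o["t"],o["ee_pos"],o["orientation"],o["width"],o["ft_force"],o["qpos"].round(2))
E
```

```text
2.6 [ 489.6674949  -178.43826021   65.57089445] [ 5.74808743e-02  3.13951390e+00 -8.90598742e-04] 59.76344476998875 [-0.05681334  0.39693823  0.55907786] [-0.37  0.52  1.95  0.    0.67 -1.91]
```

View pics/side3.png

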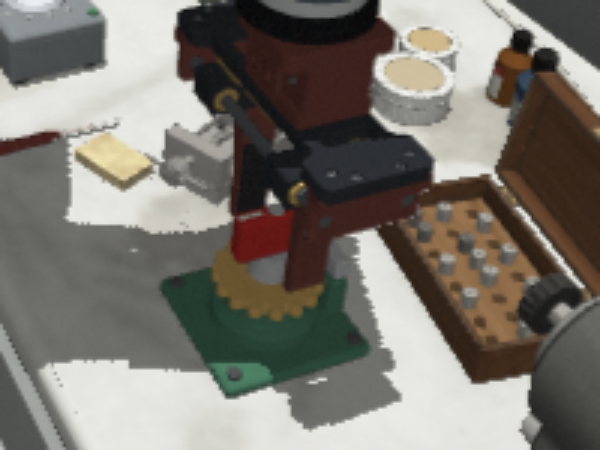

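The zoomed side view shows the fingers either side of the red wing (crop pixel about (262,235)), clear of the brass wheel. I'll close now.

>>> servo_tool:
  rows:
    - [0,0,0,0,0,0,30]
    - [0,0,0,0,0,0,15]
    - [0,0,0,0,0,0,5]
    - [0,0,0,0,0,0,5]
    - [0,0,0,0,0,0,5]
    - [0,0,0,0,0,0,5]
    - [0,0,0,0,0,0,5]

```text
t: 3.48
ee_pos: [488.9, -176.9, 64.6]
orientation: [-0.058, -3.141, -0.003]
ft_force: [1.3, 7.8, 1.8]
width: 13.8
grasp_force: 30.0
```

```bash
python3 - <<'E'
from h import *
o=ctrl.get_obs();print(o)
E
```

```text
{'t': 3.475, 'qpos': array([-0.37090682,  0.51743949,  1.95129725,  0.00234556,  0.67393236,
       -1.90682938]), 'qvel': array([ 0.00104629,  0.00026147,  0.0019103 , -0.00207181, -0.0010115 ,
       -0.00114934]), 'joint_torque': array([-4.30366695e+00, -4.85777771e+01, -1.73993737e+01, -1.44337412e+00,
       -3.81494919e-01,  1.37372880e-02]), 'ee_pos': array([ 488.93067432, -176.89387319,   64.62698418]), 'orientation': array([-5.76472012e-02, -3.14055889e+00, -2.74055597e-03]), 'ft_force': array([1.283081  , 7.77766975, 1.82689037]), 'moment': array([ 1.38287944, -0.2321443 ,  0.00628717]), 'grasp_force': 29.993418753147125, 'width': 13.840687886050217}
```

>>> servo_tool:
  rows:
    - [0,0,0,0,0.007,0,5]
    - [0,0,0.1,0,0.007,0,5]
    - [0,0,0.2,0,0.007,0,5]
    - [0,0,0.3,0,0.007,0,5]
    - [0,0,0.4,0,0.007,0,5]

```text
t: 4.1
ee_pos: [489.0, -176.8, 64.7]
orientation: [-0.99, -2.981, 0.0]
ft_force: [0.1, 0.4, -0.3]
width: 14.0
grasp_force: 30.0
```

```bash
python3 - <<'E'
from h import *
from scipy.spatial.transform import Rotation as T
o=ctrl.get_obs();M=T.from_rotvec(o["orientation"]).as_matrix();print(o["ee_pos"],o["ft_force"],o["moment"],o["width"],M[:,0],np.degrees(np.arctan2(M[1,0],M[0,0])),o["qpos"])
E
```

```text
[ 489.00831951 -176.83284613   64.67514214] [ 0.11971204  0.4374485  -0.31645479] [ 0.20229915 -0.00631322  0.0123171 ] 13.954476087592928 [-8.01366063e-01  5.98174245e-01  7.76039505e-05] 143.2607506711719 [-3.69839038e-01  5.17107427e-01  1.95181063e+00 -8.71762180e-05
  6.72770265e-01 -1.29934632e+00]
```

>>> servo_tool:
  rows:
    - [0,0,0.1,0,0,0,5]
    - [0,0,0.2,0,0,0,5]
    - [0,0,0.3,0,0,0,5]
    - [0,0,0.4,0,0,0,5]
    - [0,0,0.438,0,0,0,5]
    - [0,0,0.438,0,0,0,5]
    - [0,0,0.438,0,0,0,5]

```text
t: 4.97
ee_pos: [489.0, -176.8, 64.7]
orientation: [-1.891, -2.508, 0.0]
ft_force: [-0.5, 1.2, 1.4]
width: 14.2
grasp_force: 30.0
```

```bash
python3 - <<'E'
from h import *
from scipy.spatial.transform import Rotation as T
o=ctrl.get_obs();M=T.from_rotvec(o["orientation"]).as_matrix();print(o["ee_pos"],o["ft_force"],o["moment"],o["width"],np.degrees(np.arctan2(M[1,0],M[0,0])))
E
```

```text
[ 488.9775339  -176.83484322   64.65691528] [-0.48926258  1.22830438  1.39594029] [ 0.09999345 -0.00642273 -0.06193598] 14.155039149774078 105.96191562021322
```

>>> servo_tool:
  rows:
    - [0,0,0,0,0,0,20]
    - [0,0,0,0,0,0,40]
    - [0,0,0,0,0,0,60]
    - [0,0,0,0,0,0,60]
    - [0,0,0,0,0,-0.2,60]
    - [0,0,0,0,0,-0.4,60]
    - [0,0,0,-0.1,0,-0.6,60]
    - [0,0,0,-0.21,0,-0.79,60]
    - [0,0,0,-0.21,0,-0.79,60]
    - [0,0,0,-0.21,0,-0.79,60]

```text
t: 6.22
ee_pos: [499.8, -216.7, 221.9]
orientation: [-1.892, -2.506, 0.0]
ft_force: [-1.1, -0.1, -0.0]
width: 60.4
grasp_force: 0.0
```

```bash
python3 - <<'E'
from h import *
p,d,ci=grab("wrist"); cv2.imwrite("pics/wrist4.png",p[:,:,::-1])
h=cv2.cvtColor(p,cv2.COLOR_RGB2HSV)
m=(((h[...,0]<7)|(h[...,0]>172))&(h[...,1]>150)&(h[...,2]>70)).astype(np.uint8)
w=np.zeros_like(m);w[90:200,240:335]=m[90:200,240:335]
w=cv2.morphologyEx(w,cv2.MORPH_CLOSE,np.ones((25,25)))
v,u=np.nonzero(w);Q=rayz(ci,np.c_[u,v],94)[:,:2];q=Q.mean(0)
a=np.linalg.eigh(np.cov((Q-q).T))[1][:,1];print(q,len(Q),np.degrees(np.arctan2(a[1],a[0]))%180)
o=ctrl.get_obs();print(o["t"],o["ee_pos"],o["ft_force"],o["width"])
E
```

```text
[ 488.8892316  -176.33894715] 862 105.722989255342
6.275 [ 499.42587069 -216.42406104  221.30716192] [-0.27308637 -0.85324013 -1.02510351] 60.166008598745414
```

View pics/wrist4.png

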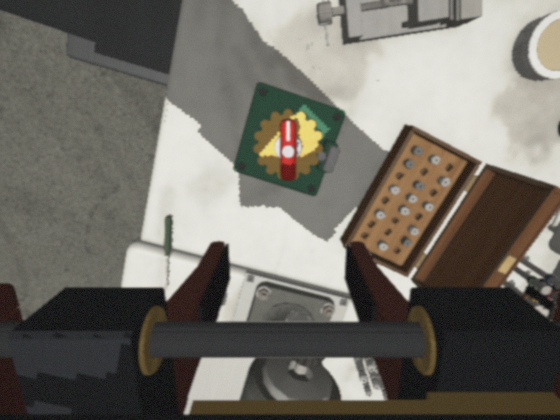

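The wrist view shows the released wing at (288,150), with its white line towards (288,122). It has gone from 178.1 to 105.7 degrees, which is 72.4 degrees clockwise, or three clicks. The gripper is clear, so I'll hand the job in.

```bash
python3 -c "
from workcell import ctrl
print(ctrl.close_job())"
```

```text
the job is handed in; nothing more can be done
None
```

The red knob was turned three clicks clockwise (72.4° measured in the wrist images) and released, the gripper moved clear, the black speed knob was never approached, and the job was handed in; the judge returned no verdict.

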